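Bring the furnace gas line on: extraction, purge, run

ROBOT

A 6-joint arm with a two-finger parallel gripper is mounted at the origin on a cart in front of the work surface, level with it; the furniture and walls round the work are solid. World frame = base frame: x ahead of the robot, y to its left, z up, the work surface at z = 0. Lengths are in m, angles in rad, forces in N, time in s.
With the tool pointing down it reaches from about 0.375 to 0.75 m from the base axis. Payload 9 kg.
Tool frame: the origin (TCP) lies on the centre line of the jaws, within the pads' length; the fingertips stand 14 mm ahead of it and the grasp point (between the pads) lies 5 mm behind it; z points along the fingers, x is the direction in which the jaws open and shut, and the axes are right-handed (so a half turn about z gives the same grasp; the last joint's range is limited). The gripper opens to 85 mm and grips with 20 to 120 N. Pads are 22 mm wide; open, the fingers measure 114 mm over their backs; the gripper's body (76 mm by 85 mm) begins 54 mm behind the grasp point. The pads swing forward as they close: fully open they stand 13 mm farther back than shut.
Start: joints at [0.91, 0.104, 0.097, 1.564, 0, 1.353], TCP at [0.257, 0.542, 0.245] pointing down, gripper open.
Joint ranges: [-2.99, 2.99], [-0.84, 1.86], [-1.1, 1.16], [-1.84, 2.11], [-1.51, 1.56], [-3.14, 3.14]. Speed limits (rad/s): [2.22, 2.22, 2.57, 3.14, 3.14, 3.14].

INTERFACE

Orientations are given as a 3x3 rotation matrix whose columns are the frame's x, y, z axes.
In Python, from cell import r, cams gives the robot as it stands.
- The arm moves only by the shell command python3 -m pendant 'ROWS' [OPENING] [FORCE]. ROWS is JSON, a list of rows, each an object with "offset": the shift along the tool's x, y, z in m, a list of three; "yaw": the turn about the tool's z in degrees. A call has exactly 8 rows; each row is the pose to reach, as a shift and turn from the pose commanded when the call began, along the tool's axes at that moment; what a row does not reach only later rows make up. A row lasts 1/8 s, in which the tool goes at most 62.5 mm and 10.7 degrees, less where a joint would pass 70% of its speed; a pose out of reach is approached as far as the arm can. A call with a gripper value outside its range is refused whole. OPENING is the opening, from 0 (shut) to 1 (fully open), set as the call begins (- or left out, the last holds). The fingers move at their own pace and stop on an object; FORCE is the grip in N (left out, the last holds). Time passes only in rows, so rows that repeat a pose let the fingers close, or fill a call up. It gives the time, the measured TCP pose, the force and the opening at its end, in the units of the state.
- r.get_state(): the state, without advancing time (a new reading comes with each control period).
- cams.snapshot(name): name is "scene" or "side" or "wrist"; returns a dict with "frame" (420x560x3 uint8, blue, green, red), "z_map" (420x560 float32, m along the optical axis (not along the pixel's ray), 0 where there is no reading), "fov_y" (degrees; the focal length in pixels is half the picture's height over the tangent of half this angle, whatever the lens; pixels are square), "cx", "cy" (the principal point, pixels), "camera_from_world" (4x4, takes a point from world to camera coordinates). Camera axes: x right, y up, looking along -z (the intrinsics and any distortion apply to the point x, -y, -z); pixel columns grow to the right and rows downward; lengths in m; the calibration is good to about 2 mm. A picture is of the moment at which its call begins.
- r.hand_in(): hands the job in, once; it reports no verdict.
The state is a dict: "time_s": time; "joint_positions": joint angles; "qvel": joint speeds; "joint_torque": joint torques, N m; "eef_pos": TCP position; "ee_rot": TCP orientation; "contact_force": force on the tool from outside, world axes, zero at the start; "ft_torque": the same for the moment, N m; "grip_width": finger opening in m.
Only numpy, scipy, OpenCV 4.12 (cv2) and the standard library are available. Lean on these libraries where they do the work, as an engineer would, in place of code of your own. Each camera call takes 0.05 s, during which the arm holds its last target.

TASK

Bring the furnace gas line on with the fingertips: switch on the fume extraction by pressing the white-dot end of the red rocker, then press the blue purge key until it latches and let the line purge for at least five seconds, then press the green run key so that it stays in and the blue key springs out. Never press blue or green while the extraction is off, nor green while the white standby key is still in. Leave the extraction on, lift nothing, and do not shove the two consoles or disturb the loose things round them.

Things in the scene. Friction and masses are not known exactly. Their poses are not given: they have to be found in the camera images.
- gas_unit: Gas selector: blue-grey desk console, loose, 2.4 kg, 120 mm deep (x), 190 wide (y), 42 high in front (-x), 74 behind; origin under its centre, z up. Face slopes 15 degrees. Three 28 mm square keys 50 mm apart: white standby at +y, blue purge, green run at -y. Interlocked: a key pressed to its stop latches in and the one that was in springs out. Start: white in, blue and green out.
- key_standby (a joint): Travel of the white standby key in m, along the face's inward normal: 0 out, about 0.0077 latched in, 0.0105 pressed to the stop.
- key_purge (a joint): Travel of the blue purge key in m: 0 out (top 15 mm above the face), about 0.0077 latched in, 0.0105 at the stop. It latches once pressed beyond about 0.008 (about 3 N); the stop is firm.
- key_run (a joint): Travel of the green run key in m: same travel, latch and force as the blue key.
- key_standby_top (a point): Centre of the top of the white key; moves with the key. z is the outward normal of the face and key top (15 degrees from vertical, leaning to the front), x runs up the slope, y to the console's left.
- key_purge_top (a point): Centre of the top of the blue key; axes as for the white key.
- key_run_top (a point): Centre of the top of the green key; axes as for the white key.
- fan_unit: Fume extraction switch: sloping desk console like the gas selector but 100 mm wide, loose on rubber feet, 1.8 kg; origin at the centre of its underside, x to its back, z up. On its face one red rocker, 54 mm long (up the slope) and 28 mm wide, pivoted in the middle.
- rocker (a joint): Angle of the red rocker in rad: -0.22 off (rear end, with the white dot, stands up; start), +0.22 on (rear end down). Over-centre: it snaps to the nearer side and stays. Pressing 18 mm from the pivot takes 2 to 4 N; that end goes down 8 mm, then meets a firm stop.
- rocker_on_end (a point): Point on the rocker's top 18 mm behind its pivot, beside the white dot: press here for on. Moves and turns with the rocker; z is the outward normal there.
- rocker_off_end (a point): Point on the rocker's top 18 mm in front of its pivot, on the ribbed end: pressing here switches off.
- vial_light: Loose bystander: glass vial with black cap and light powder, 27 mm across, 56 mm high; origin at the centre of its underside.
- vial_dark: Loose bystander: glass vial with black cap and grey-brown powder, 27 mm across, 56 mm high; origin at the centre of its underside.
- jar_blue: Loose bystander: white jar with blue lid, 58 mm across, 83 mm high; origin at the centre of its underside.
- weight: Loose bystander: brass knob weight, 25 mm across, 30 mm high; origin at the centre of its underside.

How it is judged:
By the outcome, as a careful person would: the job done as asked, in the order asked, and still so for the second after the job is handed in, with the robot touching nothing.
It also fails if it takes over 54 s, if anything falls off the work surface, if the arm or the gripper's body presses on something with over 40 N, if the wrist force passes 120 N, or if a joint passes its speed limit or range.

## Working session

There is one attempt and no reset: what is moved stays moved. The work goes in short steps, Python scripts to look and compute and a shell command to move; the robot and the scene stay as the last step left them, time stands still between calls to the robot, and variables do not carry over. Pictures are saved under pics/ and viewed, and the job is handed in when it is done.

```bash
ls; mkdir -p pics
python3 - <<'E'
from cell import r,cams
import cv2,numpy as np
print(r.get_state())
for n in("scene","side","wrist"):
    s=cams.snapshot(n); cv2.imwrite(f"pics/{n}0.png",s["frame"]); np.savez(f"pics/{n}0.npz",**s)
    print(n,s["fov_y"],s["cx"],s["cy"],np.round(s["camera_from_world"],3).tolist(),[k for k in s])
E
```

```text
pics
{'time_s': 0.0, 'joint_positions': array([9.10302323e-01, 1.04702085e-01, 9.64774116e-02, 1.56388384e+00,
       5.35532579e-06, 1.35316035e+00]), 'qvel': array([ 2.41189043e-05, -4.08684544e-04,  9.54097845e-06,  3.31014600e-05,
        1.04719184e-03,  8.23850121e-04]), 'joint_torque': array([ 1.37870869e-03, -5.56932700e+01,  5.03648078e+01,  1.70721381e-02,
       -3.29933864e-04, -4.07785933e-06]), 'eef_pos': array([0.25687809, 0.54189341, 0.24452515]), 'ee_rot': array([[ 4.28523012e-01,  9.03530505e-01, -8.09261720e-04],
       [ 9.03529961e-01, -4.28523679e-01, -1.03293022e-03],
       [-1.28007177e-03, -2.88557841e-04, -9.99999139e-01]]), 'contact_force': array([0.2836984 , 0.22890956, 1.47874267]), 'ft_torque': array([-0.04678837,  0.05602359,  0.00382557]), 'grip_width': 0.08517421531347268}
scene 52.815810887441174 277.03238646583105 210.97438191901128 [[-0.912, -0.41, -0.013, 0.48], [0.232, -0.543, 0.807, -0.253], [-0.338, 0.733, 0.591, -0.622], [0.0, 0.0, 0.0, 1.0]] ['frame', 'z_map', 'fov_y', 'cx', 'cy', 'camera_from_world']
side 57.855722926891055 281.41651487627325 206.98470236180304 [[-0.993, -0.115, 0.024, 0.586], [0.065, -0.366, 0.928, -0.158], [-0.098, 0.924, 0.371, -0.782], [0.0, 0.0, 0.0, 1.0]] ['frame', 'z_map', 'fov_y', 'cx', 'cy', 'camera_from_world']
wrist 67.54709782929226 278.0235749797916 211.94327831920765 [[0.429, 0.903, -0.001, -0.599], [-0.854, 0.405, -0.327, 0.042], [-0.295, 0.141, 0.945, -0.381], [0.0, 0.0, 0.0, 1.0]] ['frame', 'z_map', 'fov_y', 'cx', 'cy', 'camera_from_world']
```

View pics/scene0.png

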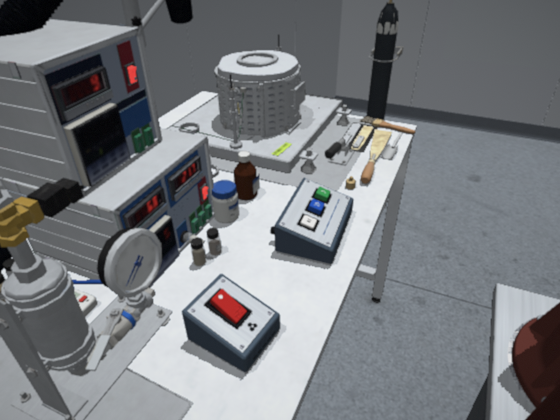

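View pics/side0.png

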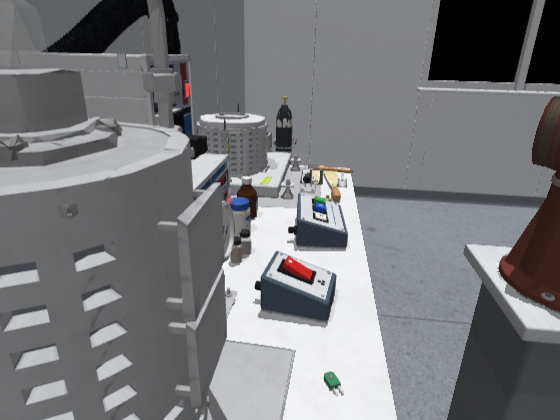

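View pics/wrist0.png

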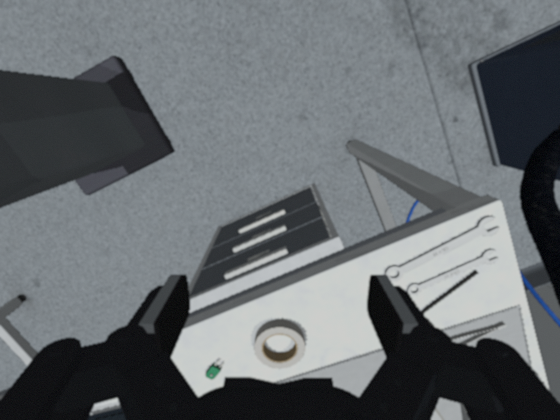

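The scene view shows the red rocker at about (230,306). The green, blue and white keys are at about (322,194), (316,207) and (309,221), with the vials at (197,250) and (213,240). The side view shows the same objects.

```bash
cat > h.py <<'E'
import numpy as np,cv2
from scipy import ndimage
def pts(s):
    f=210/np.tan(np.radians(float(s["fov_y"]))/2)
    v,u=np.mgrid[:420,:560]; z=s["z_map"]
    P=np.stack([(u-s["cx"])/f*z,-(v-s["cy"])/f*z,-z,np.ones_like(z)],-1)
    return (P@np.linalg.inv(s["camera_from_world"]).T)[...,:3]
def mask(s,c):
    h=cv2.cvtColor(s["frame"],cv2.COLOR_BGR2HSV).astype(int); H,S,V=h[...,0],h[...,1],h[...,2]
    return {"red":((H<8)|(H>172))&(S>150)&(V>80),"green":(abs(H-62)<18)&(S>120)&(V>40),"blue":(abs(H-116)<14)&(S>140)&(V>60),
     "white":(S<60)&(V>190)}[c]
def plane(P):
    c=P.mean(0); n=np.linalg.svd(P-c,full_matrices=False)[2][2]; return c,n*np.sign(n[2])
E
python3 - <<'E'
from h import *
for n in("scene","side"):
    s=dict(np.load(f"pics/{n}0.npz")); W=pts(s); print(n)
    for c in("red","green","blue"):
        l,k=ndimage.label(mask(s,c)&(s["z_map"]>0))
        for i in range(1,k+1):
            m=l==i
            if m.sum()<25: continue
            P=W[m]; v,u=np.nonzero(m); md=np.median(P,0)
            print(c,m.sum(),(u.mean().round(),v.mean().round()),md.round(4),P.min(0).round(3),P.max(0).round(3))
    # face tops crop listing
E
```

```text
scene
red 131 (np.float64(132.0), np.float64(73.0)) [ 0.7837 -0.0104  0.3578] [ 0.779 -0.02   0.342] [ 0.789 -0.002  0.369]
red 70 (np.float64(95.0), np.float64(82.0)) [0.7809 0.0688 0.3698] [0.779 0.062 0.358] [0.783 0.077 0.378]
red 60 (np.float64(205.0), np.float64(192.0)) [ 0.729  -0.0863  0.0953] [ 0.725 -0.098  0.071] [ 0.734 -0.078  0.11 ]
red 96 (np.float64(152.0), np.float64(204.0)) [0.7273 0.0658 0.1645] [0.723 0.053 0.155] [0.729 0.081 0.18 ]
red 586 (np.float64(229.0), np.float64(306.0)) [0.5422 0.1456 0.0714] [0.518 0.121 0.056] [0.576 0.158 0.086]
green 103 (np.float64(147.0), np.float64(136.0)) [ 0.7845 -0.0158  0.2431] [ 0.78  -0.026  0.228] [ 0.79  -0.012  0.258]
green 108 (np.float64(138.0), np.float64(142.0)) [0.7841 0.0115 0.243 ] [ 0.779 -0.001  0.226] [0.79  0.016 0.258]
green 132 (np.float64(322.0), np.float64(194.0)) [ 0.5137 -0.2062  0.0704] [ 0.5   -0.23   0.057] [ 0.531 -0.199  0.078]
blue 623 (np.float64(135.0), np.float64(116.0)) [ 0.7885 -0.0028  0.2855] [ 0.785 -0.038  0.263] [0.791 0.031 0.305]
blue 107 (np.float64(179.0), np.float64(167.0)) [ 0.7334 -
[... 1087 characters left out ...]
en 53 (np.float64(319.0), np.float64(200.0)) [ 0.517  -0.2052  0.0727] [ 0.503 -0.225  0.064] [ 0.53  -0.199  0.078]
green 146 (np.float64(331.0), np.float64(380.0)) [0.4837 0.3287 0.0093] [0.474 0.314 0.003] [0.493 0.338 0.011]
blue 111 (np.float64(187.0), np.float64(124.0)) [ 0.7905 -0.0163  0.2879] [ 0.789 -0.036  0.267] [0.792 0.003 0.306]
blue 37 (np.float64(217.0), np.float64(172.0)) [ 0.7356 -0.0311  0.1873] [ 0.735 -0.085  0.179] [0.737 0.017 0.19 ]
blue 197 (np.float64(239.0), np.float64(204.0)) [ 0.7113 -0.1213  0.0826] [ 0.691 -0.156  0.067] [ 0.733 -0.108  0.086]
blue 87 (np.float64(320.0), np.float64(208.0)) [ 0.5133 -0.1548  0.0716] [ 0.5   -0.178  0.061] [ 0.528 -0.146  0.079]
```

Run:
```python
import cv2
a=cv2.imread("pics/scene0.png")
cv2.imwrite("pics/c1.png",cv2.resize(a[265:375,165:305],None,fx=5,fy=5,interpolation=cv2.INTER_CUBIC))
cv2.imwrite("pics/c2.png",cv2.resize(a[165:275,235:375],None,fx=5,fy=5,interpolation=cv2.INTER_CUBIC))
```

```text
(no output)
```

View pics/c1.png

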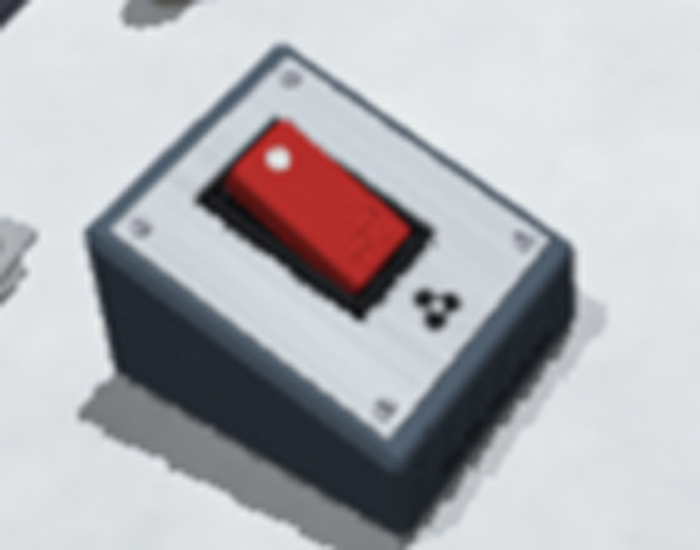

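View pics/c2.png

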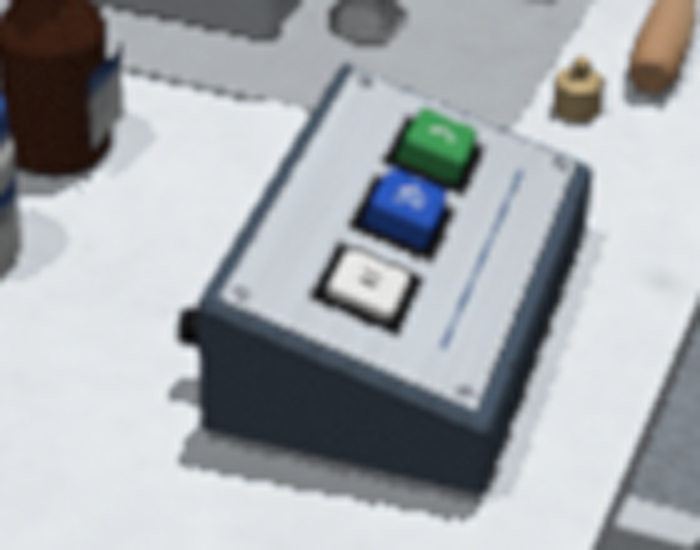

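```bash
cat >> h.py <<'E'
def ransac(P,t=.0015,it=400):
    g=np.random.default_rng(0); b=None
    for _ in range(it):
        c,n=plane(P[g.choice(len(P),3,False)])
        if n[2]<.8: continue
        k=abs((P-c)@n)<t
        if b is None or k.sum()>b.sum(): b=k
    c,n=plane(P[b]); return c,n,abs((P-c)@n)<t
def box(P):
    (c,sz,a)=cv2.minAreaRect((P[:,:2]*1000).astype(np.float32)); return np.round(c,1),np.round(sz,1),round(a,1)
E
python3 - <<'E'
from h import *
R={"fan":((.45,.64),(.07,.23)),"gas":((.40,.60),(-.30,-.05))}
for n in("scene","side"):
    s=dict(np.load(f"pics/{n}0.npz")); W=pts(s); print(n)
    for k,((a,b),(c,d)) in R.items():
        reg=(W[...,0]>a)&(W[...,0]<b)&(W[...,1]>c)&(W[...,1]<d)&(W[...,2]>.03)&(W[...,2]<.11)
        P=W[reg]; c0,nn,inl=ransac(P)
        print(k,"face",c0.round(4),nn.round(3),"tilt",np.degrees(np.arccos(nn[2])).round(1),"yaw(x-axis)",np.degrees(np.arctan2(-nn[1],-nn[0])).round(1),inl.sum(),"rect mm",box(P[inl]))
        for col in (("red",) if k=="fan" else("blue","green")):
            Q=W[reg&mask(s,col)]; c1,n1,i1=ransac(Q)
            print("  ",col,len(Q),i1.sum(),c1.round(4),n1.round(3),box(Q[i1]),"h over face",((c1-c0)@nn).round(4))
        if k=="gas":
            dd=(P-c0)@nn; Q=P[(dd>.004)&(dd<.012)&(P[:,1]>-.14)]; print("  white",len(Q),box(Q),np.median((Q-c0)@nn),Q.mean(0).round(4))
E
```

```text
scene
fan face [0.5343 0.1479 0.0572] [-0.255  0.044  0.966] tilt 15.0 yaw(x-axis) -9.8 2551 rect mm (array([538.4, 143.2]), array([ 99.3, 118. ]), 82.1)
   red 586 424 [0.5418 0.1429 0.0723] [-0.453  0.044  0.89 ] (array([542.8, 141.9]), array([27.9, 48.1]), 81.9) h over face 0.0125
gas face [ 0.5064 -0.1559  0.0586] [-0.256 -0.018  0.967] tilt 14.9 yaw(x-axis) 3.9 2139 rect mm (array([ 509. , -166.9]), array([116.9, 188.3]), 4.0)
   blue 153 85 [ 0.5094 -0.1651  0.0729] [-0.274  0.048  0.961] (array([ 509.9, -166.5]), array([27.1, 28.2]), 5.4) h over face 0.0132
   green 132 57 [ 0.5121 -0.2126  0.0726] [-0.237  0.02   0.971] (array([ 513.1, -215.1]), array([26. , 24.2]), 4.0) h over face 0.013
  white 129 (array([ 507.7, -114.8]), array([27.4, 33.8]), 6.7) 0.0059952291378243365 [ 0.5079 -0.1161  0.0659]
side
fan face [0.5375 0.153  0.0585] [-0.255  0.042  0.966] tilt 15.0 yaw(x-axis) -9.4 1368 rect mm (array([541. , 143.3]), array([ 97.5, 116.3]), 81.9)
   red 346 229 [0.544  0.1459 0.0732] [-0.452  0.119  0.884] (array([545.4, 144.1]), array([25.9, 48. ]), 83.6) h over face 0.0122
gas face [ 0.5093 -0.1492  0.06  ] [-0.252 -0.015  0.968] tilt 14.6 yaw(x-axis) 3.3 882 rect mm (array([ 511.5, -165.4]), array([115.1, 187.3]), 4.2)
   blue 87 34 [ 0.5124 -0.161   0.0745] [-0.283  0.048  0.958] (array([ 512.3, -164.7]), array([23.2, 24.9]), 3.5) h over face 0.0134
   green 53 27 [ 0.5147 -0.2082  0.074 ] [-0.185  0.177  0.967] (array([ 515.7, -208.7]), array([24.1, 15.4]), 0.5) h over face 0.013
  white 58 (array([ 511.9, -112. ]), array([29.4, 33.3]), 0.5) 0.006347312061713204 [ 0.5106 -0.1139  0.0672]
```

Run:
```python
from h import *
# max height per 5cm cell from both views
H=np.full((16,20),-1.)
for n in("scene","side"):
    s=dict(np.load(f"pics/{n}0.npz")); W=pts(s)[s["z_map"]>0]
    i=((W[:,0]-.1)/.05).astype(int); j=((W[:,1]+.4)/.05).astype(int)
    k=(W[:,0]>.1)&(i<16)&(W[:,1]>-.4)&(j<20)&(W[:,2]<.7)
    np.maximum.at(H,(i[k],j[k]),W[k,2])
print("y0:",[round(-.4+.05*j,2) for j in range(20)])
for a in range(16): print(round(.1+.05*a,2),["%4d"%(1000*h) if h>-.9 else "   ." for h in H[a]])
```

```text
y0: [-0.4, -0.35, -0.3, -0.25, -0.2, -0.15, -0.1, -0.05, 0.0, 0.05, 0.1, 0.15, 0.2, 0.25, 0.3, 0.35, 0.4, 0.45, 0.5, 0.55]
0.1 ['-789', '-791', '   .', '   .', '   3', '   4', ' 358', ' 359', ' 318', '  21', '   3', '   3', '   .', '   .', '   .', '   .', '   .', '   .', '   .', '   .']
0.15 ['-790', '-790', '   .', '   .', '  -2', '   0', '   1', '   1', '   0', '   0', '   2', '   1', '   .', '   .', '   .', '   .', '   .', '   .', '   .', '   .']
0.2 ['-790', '-790', '-792', '   .', '   .', '   .', '   .', '   .', '   .', '   .', '   .', '   .', '   .', '   .', '   .', '   .', '   .', '   .', '   .', '   .']
0.25 ['-789', '-790', '-788', '   .', '   .', '   .', '   .', '   .', '   .', '   .', '   .', '   .', '   .', '   .', '   .', '   .', '   .', '   .', '   .', '   .']
0.3 ['-787', '-790', '-791', '-793', '   .', '   .', '   .', '   .', '   .', '   .', '   .', '   .', '   .', '   .', '   .', '   .', '   .', '   .', '   .', '   .']
0.35 ['   2', '   2', '   2', '   1', '   2', '   2', '   1', '   2', '   2', '   3', '   1', '   1', '   2', '   .', '   .', '   .', '   .', '   .', 
[... 970 characters left out ...]
 246', '   .', ' 375', ' 443', ' 442']
0.7 ['  62', '  64', '   2', ' 116', '  85', ' 206', ' 205', ' 206', ' 205', ' 205', ' 205', ' 193', ' 176', ' 322', ' 469', ' 190', '   .', '   .', '   .', '   .']
0.75 [' 232', ' 250', '   3', '   .', '   .', ' 205', ' 419', ' 419', ' 419', ' 419', ' 419', ' 418', '  19', '   .', '  19', '  31', '   .', '   .', '   .', '   .']
0.8 [' 239', ' 251', '  13', '   .', '   .', ' 203', ' 419', ' 417', ' 417', ' 418', ' 418', ' 419', '  20', '   .', '   4', '   4', '   .', '   .', '   .', '   .']
0.85 ['  67', '  63', '   .', ' 532', ' 431', ' 520', ' 519', ' 418', ' 418', ' 418', ' 418', ' 418', '   .', '   .', '   4', '   .', '   .', '   .', '   .', '   .']
```

```bash
python3 -m pendant '[{"offset":[-0.02,0.04,0],"yaw":-3},{"offset":[-0.05,0.09,0],"yaw":-6},{"offset":[-0.08,0.14,0],"yaw":-9},{"offset":[-0.105,0.195,0],"yaw":-12},{"offset":[-0.13,0.245,0],"yaw":-15},{"offset":[-0.155,0.295,0.01],"yaw":-17},{"offset":[-0.18,0.34,0.02],"yaw":-17},{"offset":[-0.2,0.38,0.03],"yaw":-17}]' 0 30
cat > go.py <<'E'
import sys,numpy as np
from cell import r
s=r.get_state(); R=s["ee_rot"]; p=s["eef_pos"]
print("t",round(s["time_s"],2),"pos",p.round(4),"xang",np.degrees(np.arctan2(R[1,0],R[0,0])).round(1),"z",R[:,2].round(3),"F",s["contact_force"].round(2),"gw",round(s["grip_width"],4))
if len(sys.argv)>3:
    d=np.array([float(v) for v in sys.argv[1:4]])-p; print("offset",(R.T@d).round(4))
E
python3 go.py .556 .1413 .13
```

```text
time_s: 1.15
eef_pos: [0.5156, 0.1968, 0.2148]
ee_rot: [[0.146, 0.989, -0.0], [0.989, -0.146, 0.0], [0.0, -0.0, -1.0]]
contact_force: [0.3, 0.4, -0.3]
grip_width: 0.0002
t 1.15 pos [0.5156 0.1968 0.2148] xang 81.6 z [-0.  0. -1.] F [ 0.26  0.41 -0.3 ] gw 0.0002
offset [-0.049   0.0481  0.0848]
```

```bash
python3 -m pendant '[{"offset":[-0.015,0.015,0.01],"yaw":0},{"offset":[-0.03,0.03,0.03],"yaw":0},{"offset":[-0.049,0.048,0.05],"yaw":0},{"offset":[-0.049,0.048,0.07],"yaw":0},{"offset":[-0.049,0.048,0.085],"yaw":0},{"offset":[-0.049,0.048,0.095],"yaw":0},{"offset":[-0.049,0.048,0.1],"yaw":0},{"offset":[-0.049,0.048,0.1],"yaw":0}]'
python3 - <<'E'
from cell import r,cams
import cv2,numpy as np
o=[]
for n,sl in(("scene",(220,380,140,350)),("side",(180,340,200,410)),("wrist",None)):
    s=cams.snapshot(n); np.savez(f"pics/{n}1.npz",**s); f=s["frame"]
    if sl: f=f[sl[0]:sl[1],sl[2]:sl[3]]; f=cv2.resize(f,(390,297))
    else: f=cv2.resize(f,(390,297))
    o.append(f)
o.append(np.zeros_like(o[0]))
cv2.imwrite("pics/m1.png",np.vstack([np.hstack(o[:2]),np.hstack(o[2:])]))
E
python3 go.py
```

```text
time_s: 2.15
eef_pos: [0.555, 0.1435, 0.1154]
ee_rot: [[0.145, 0.989, 0.0], [0.989, -0.145, 0.0], [0.0, 0.0, -1.0]]
contact_force: [0.3, -0.5, 0.6]
grip_width: 0.0001
t 2.3 pos [0.5555 0.1433 0.116 ] xang 81.6 z [ 0.001  0.    -1.   ] F [ 1.05  0.43 -0.26] gw -0.0002
```

View pics/m1.png

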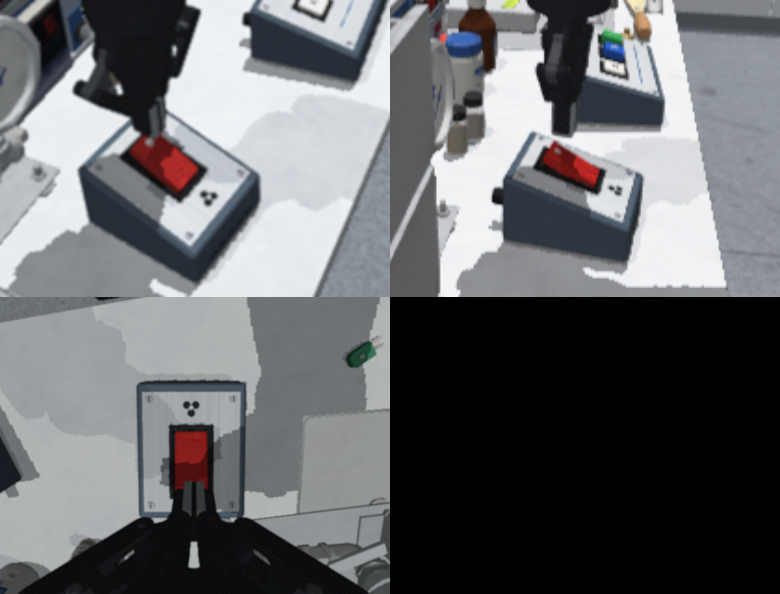

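The wrist view shows the closed fingertips centred over the dot end of the rocker, and the rocker is still off. I'll press down in small steps.

```bash
python3 -m pendant '[{"offset":[0,0,0.01],"yaw":0},{"offset":[0,0,0.015],"yaw":0},{"offset":[0,0,0.018],"yaw":0},{"offset":[0,0,0.02],"yaw":0},{"offset":[0,0,0.022],"yaw":0},{"offset":[0,0,0.024],"yaw":0},{"offset":[0,0,0.026],"yaw":0},{"offset":[0,0,0.026],"yaw":0}]'
```

```text
time_s: 3.3
eef_pos: [0.5547, 0.1432, 0.0888]
ee_rot: [[0.146, 0.989, -0.001], [0.989, -0.146, 0.0], [-0.0, -0.001, -1.0]]
contact_force: [0.6, -0.3, -0.7]
grip_width: -0.0001
```

```bash
python3 -m pendant '[{"offset":[0,0,0.001],"yaw":0},{"offset":[0,0,0.002],"yaw":0},{"offset":[0,0,0.003],"yaw":0},{"offset":[0,0,0.004],"yaw":0},{"offset":[0,0,0.004],"yaw":0},{"offset":[0,0,0.004],"yaw":0},{"offset":[0,0,0.004],"yaw":0},{"offset":[0,0,0.004],"yaw":0}]'
python3 - <<'E'
from cell import r,cams
import cv2,numpy as np
s=cams.snapshot("side"); np.savez("pics/side2.npz",**s)
cv2.imwrite("pics/side2.png",cv2.resize(s["frame"][200:330,230:380],None,fx=4,fy=4))
E
python3 go.py
```

```text
time_s: 4.3
eef_pos: [0.5555, 0.1432, 0.0874]
ee_rot: [[0.145, 0.989, 0.002], [0.989, -0.145, -0.0], [0.0, 0.001, -1.0]]
contact_force: [-7.1, -0.8, 16.8]
grip_width: 0.0001
t 4.35 pos [0.5556 0.1432 0.0875] xang 81.6 z [ 0.002 -0.    -1.   ] F [-7.100e+00  1.000e-02  1.679e+01] gw -0.0
```

View pics/side2.png

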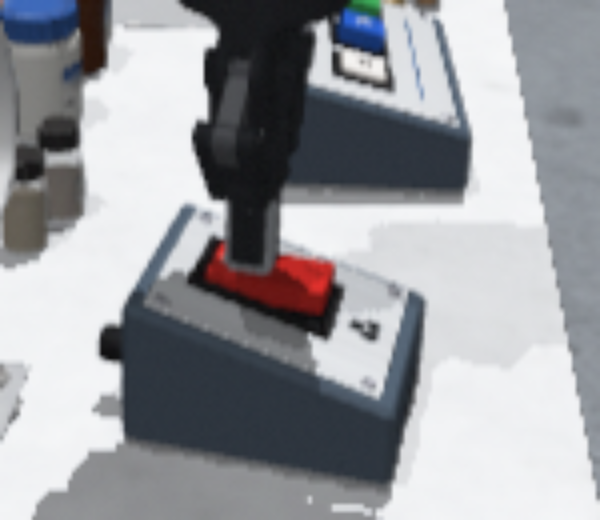

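The side view shows the rocker's front end now standing up and its rear end held down by the tip, so it is on. I'll lift and traverse to a hover over blue.

```bash
python3 -m pendant '[{"offset":[0,0,-0.02],"yaw":0},{"offset":[0,0,-0.05],"yaw":0},{"offset":[-0.03,0,-0.06],"yaw":-2},{"offset":[-0.08,0,-0.06],"yaw":-4},{"offset":[-0.13,0,-0.06],"yaw":-6},{"offset":[-0.18,-0.002,-0.06],"yaw":-9},{"offset":[-0.23,-0.003,-0.06],"yaw":-12},{"offset":[-0.27,-0.003,-0.06],"yaw":-12}]'
python3 go.py .507 -.166 .11
python3 - <<'E'
from cell import r,cams
import cv2,numpy as np
s=cams.snapshot("side"); np.savez("pics/side3.npz",**s)
cv2.imwrite("pics/side3.png",cv2.resize(s["frame"][150:330,230:380],None,fx=3,fy=3))
E
```

```text
time_s: 5.35
eef_pos: [0.5126, -0.1255, 0.1462]
ee_rot: [[-0.063, 0.998, 0.001], [0.998, 0.063, -0.0], [-0.001, 0.001, -1.0]]
contact_force: [0.8, 0.4, 0.3]
grip_width: -0.0
t 5.35 pos [ 0.5126 -0.1255  0.1462] xang 93.6 z [ 0.001 -0.    -1.   ] F [0.83 0.45 0.27] gw -0.0
offset [-0.0401 -0.0081  0.0362]
```

View pics/side3.png

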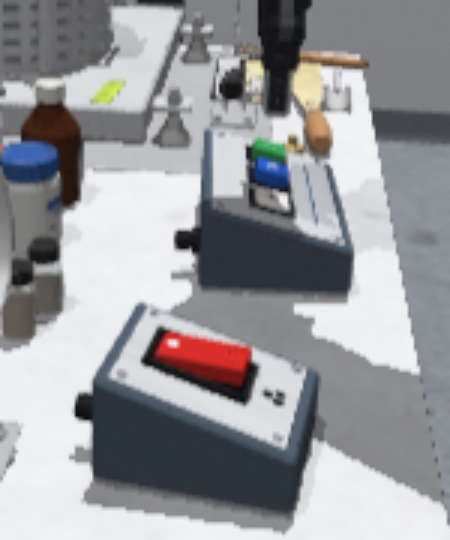

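The rocker stays on after release (dot end down). Next is the hover over blue.

```bash
python3 -m pendant '[{"offset":[-0.02,-0.004,0],"yaw":0},{"offset":[-0.035,-0.008,0.01],"yaw":0},{"offset":[-0.04,-0.008,0.02],"yaw":0},{"offset":[-0.04,-0.008,0.03],"yaw":0},{"offset":[-0.04,-0.008,0.036],"yaw":0},{"offset":[-0.04,-0.008,0.036],"yaw":0},{"offset":[-0.04,-0.008,0.036],"yaw":0},{"offset":[-0.04,-0.008,0.036],"yaw":0}]'
python3 - <<'E'
from cell import r,cams
import cv2,numpy as np
s=cams.snapshot("wrist"); a=s["frame"][150:420,130:430]; np.savez("pics/wrist4.npz",**s)
b=cams.snapshot("scene")["frame"][160:270,250:372]
cv2.imwrite("pics/m4.png",np.hstack([cv2.resize(a,(400,360)),cv2.resize(b,(400,360))]))
E
python3 go.py .507 -.166 .11
```

```text
time_s: 6.4
eef_pos: [0.5077, -0.164, 0.1098]
ee_rot: [[-0.064, 0.998, 0.001], [0.998, 0.064, -0.0], [-0.0, 0.001, -1.0]]
contact_force: [0.1, 0.3, -0.2]
grip_width: 0.0
t 6.5 pos [ 0.5076 -0.164   0.1096] xang 93.6 z [ 0. -0. -1.] F [ 0.58  0.58 -0.53] gw 0.0002
offset [-0.002  -0.0007 -0.0004]
```

View pics/m4.png

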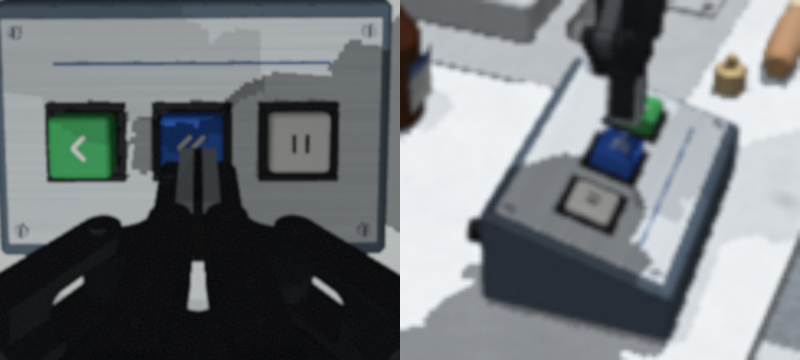

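The tips are centred on blue, about 2–3 mm towards white, so I'll correct that and press.

```bash
python3 -m pendant '[{"offset":[-0.003,0,0.01],"yaw":0},{"offset":[-0.003,0,0.016],"yaw":0},{"offset":[-0.003,0,0.02],"yaw":0},{"offset":[-0.003,0,0.023],"yaw":0},{"offset":[-0.003,0,0.026],"yaw":0},{"offset":[-0.003,0,0.028],"yaw":0},{"offset":[-0.003,0,0.029],"yaw":0},{"offset":[-0.003,0,0.029],"yaw":0}]'
```

```text
time_s: 7.5
eef_pos: [0.5075, -0.1669, 0.0802]
ee_rot: [[-0.063, 0.998, -0.0], [0.998, 0.063, 0.0], [0.0, -0.0, -1.0]]
contact_force: [-0.1, -0.1, 1.0]
grip_width: 0.0002
```

```bash
python3 -m pendant '[{"offset":[0,0,0.001],"yaw":0},{"offset":[0,0,0.002],"yaw":0},{"offset":[0,0,0.003],"yaw":0},{"offset":[0,0,0.003],"yaw":0},{"offset":[0,0,0.003],"yaw":0},{"offset":[0,0,0.003],"yaw":0},{"offset":[0,0,0.003],"yaw":0},{"offset":[0,0,0.003],"yaw":0}]'
```

```text
time_s: 8.5
eef_pos: [0.5076, -0.167, 0.0774]
ee_rot: [[-0.063, 0.998, 0.0], [0.998, 0.063, 0.0], [0.0, 0.0, -1.0]]
contact_force: [1.2, -0.4, 2.4]
grip_width: -0.0
```

```bash
python3 -m pendant '[{"offset":[0,0,0.001],"yaw":0},{"offset":[0,0,0.002],"yaw":0},{"offset":[0,0,0.003],"yaw":0},{"offset":[0,0,0.003],"yaw":0},{"offset":[0,0,0.003],"yaw":0},{"offset":[0,0,0.003],"yaw":0},{"offset":[0,0,0.003],"yaw":0},{"offset":[0,0,0.003],"yaw":0}]'
```

```text
time_s: 9.5
eef_pos: [0.5081, -0.1672, 0.0764]
ee_rot: [[-0.063, 0.998, 0.001], [0.998, 0.063, -0.001], [-0.001, 0.001, -1.0]]
contact_force: [-4.4, 3.6, 18.3]
grip_width: -0.0001
```

That is the firm stop, at 18 N. I'll lift and look.

```bash
python3 -m pendant '[{"offset":[0,0,-0.01],"yaw":0},{"offset":[0,0,-0.03],"yaw":0},{"offset":[0.002,0,-0.05],"yaw":0},{"offset":[0.002,-0.03,-0.06],"yaw":0},{"offset":[0.002,-0.05,-0.06],"yaw":0},{"offset":[0.002,-0.06,-0.06],"yaw":0},{"offset":[0.002,-0.06,-0.06],"yaw":0},{"offset":[0.002,-0.06,-0.06],"yaw":0}]'
python3 - <<'E'
from cell import r,cams
import cv2,numpy as np
o=[]
for n,a,b,c,d in(("wrist",0,420,0,560),("scene",160,270,230,377),("side",180,255,270,370)):
    s=cams.snapshot(n); np.savez(f"pics/{n}5.npz",**s); o.append(cv2.resize(s["frame"][a:b,c:d],(400,300)))
cv2.imwrite("pics/m5.png",np.vstack([np.hstack(o[:2]),np.hstack([o[2],o[2]*0])]))
E
python3 go.py
```

```text
time_s: 10.5
eef_pos: [0.448, -0.1688, 0.1345]
ee_rot: [[-0.063, 0.998, 0.0], [0.998, 0.063, -0.0], [-0.0, 0.0, -1.0]]
contact_force: [-1.0, 0.2, -0.5]
grip_width: 0.0002
t 10.65 pos [ 0.4479 -0.1687  0.1342] xang 93.6 z [-0.  0. -1.] F [-0.07  0.22 -0.01] gw 0.0001
```

View pics/m5.png

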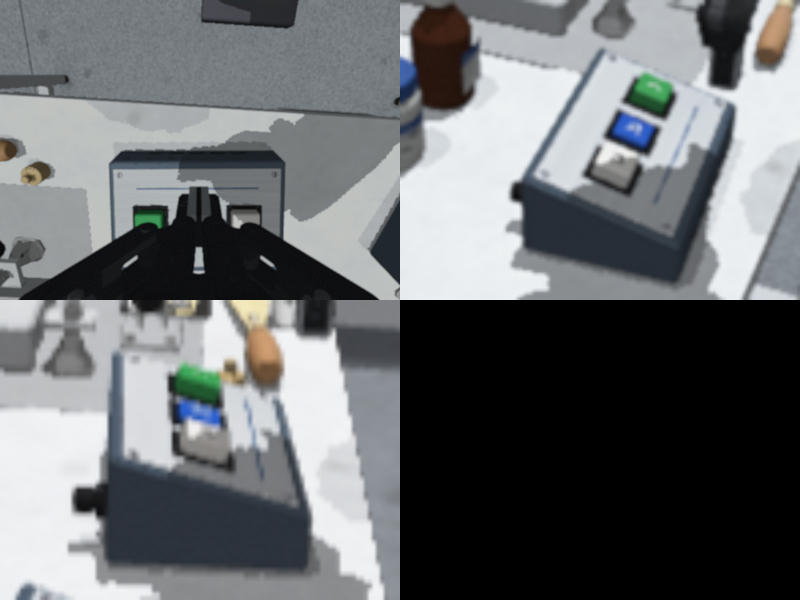

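Blue is latched in, and white and green both stand out. While it purges I'll check whether the console shifted and move over green.

```bash
python3 - <<'E'
from h import *
for t in (0,5):
    s=dict(np.load(f"pics/scene{t}.npz")); W=pts(s)
    for k,(a,b,c,d) in {"gas":(.40,.60,-.30,-.05),"fan":(.45,.64,.07,.23)}.items():
        reg=(W[...,0]>a)&(W[...,0]<b)&(W[...,1]>c)&(W[...,1]<d)&(W[...,2]>.03)&(W[...,2]<.085); P=W[reg]; c0,nn,i=ransac(P); print(t,k,box(P[i]))
        if k=="gas":
            for col in("blue","green"):
                Q=W[reg&mask(s,col)]; c1,n1,i1=ransac(Q); print("  ",col,box(Q[i1]),((c1-c0)@nn).round(4))
E
python3 go.py .511 -.2165 .11
```

```text
0 gas (array([ 509. , -166.9]), array([116.9, 188.3]), 4.0)
   blue (array([ 509.9, -166.5]), array([27.1, 28.2]), 5.4) 0.0132
   green (array([ 513.1, -215.1]), array([26. , 24.2]), 4.0) 0.013
0 fan (array([538.4, 143.2]), array([ 99.1, 118.1]), 81.8)
5 gas (array([ 508.2, -164.9]), array([118.7, 190.2]), 4.1)
   blue (array([ 512.8, -163.8]), array([27.9, 27.5]), 7.6) 0.0049
   green (array([ 512.1, -214.5]), array([25.9, 21.8]), 0.1) 0.0135
5 fan (array([538.5, 143.5]), array([ 97.6, 118.1]), 82.5)
t 10.65 pos [ 0.4479 -0.1687  0.1342] xang 93.6 z [-0.  0. -1.] F [-0.07  0.22 -0.01] gw 0.0001
offset [-0.0517  0.0599  0.0242]
```

The consoles haven't measurably moved, and blue is recessed about 8 mm. I'm moving to a hover over green, well before pressing it.

```bash
python3 -m pendant '[{"offset":[-0.015,0.01,0],"yaw":0},{"offset":[-0.035,0.03,0],"yaw":0},{"offset":[-0.05,0.05,0],"yaw":0},{"offset":[-0.052,0.06,0.01],"yaw":0},{"offset":[-0.052,0.06,0.02],"yaw":0},{"offset":[-0.052,0.06,0.024],"yaw":0},{"offset":[-0.052,0.06,0.024],"yaw":0},{"offset":[-0.052,0.06,0.024],"yaw":0}]'
python3 - <<'E'
from cell import r,cams
import cv2,numpy as np
s=cams.snapshot("wrist"); cv2.imwrite("pics/w6.png",cv2.resize(s["frame"][150:420,130:430],(400,360)))
E
python3 go.py .511 -.2165 .11
```

```text
time_s: 11.65
eef_pos: [0.5107, -0.2168, 0.1107]
ee_rot: [[-0.063, 0.998, 0.001], [0.998, 0.063, -0.0], [-0.0, 0.001, -1.0]]
contact_force: [0.0, 0.1, 0.4]
grip_width: -0.0005
t 11.7 pos [ 0.5108 -0.2169  0.1108] xang 93.6 z [ 0.001 -0.    -1.   ] F [-0.51 -0.05  0.75] gw 0.0004
offset [0.0004 0.0003 0.0008]
```

View pics/w6.png

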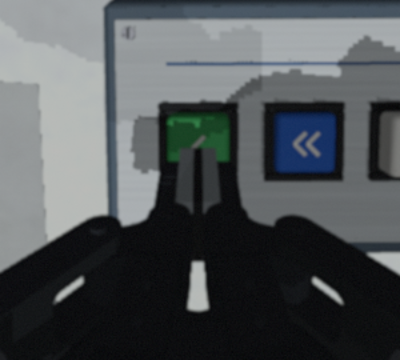

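The tips are centred over green with blue in. I'll hold for 5 s of purge.

```bash
Z='{"offset":[0,0,0],"yaw":0}'; : ; python3 -m pendant '[{"offset":[0,0,0],"yaw":0},{"offset":[0,0,0],"yaw":0},{"offset":[0,0,0],"yaw":0},{"offset":[0,0,0],"yaw":0},{"offset":[0,0,0],"yaw":0},{"offset":[0,0,0],"yaw":0},{"offset":[0,0,0],"yaw":0},{"offset":[0,0,0],"yaw":0}]' | head -1
python3 -m pendant '[{"offset":[0,0,0],"yaw":0},{"offset":[0,0,0],"yaw":0},{"offset":[0,0,0],"yaw":0},{"offset":[0,0,0],"yaw":0},{"offset":[0,0,0],"yaw":0},{"offset":[0,0,0],"yaw":0},{"offset":[0,0,0],"yaw":0},{"offset":[0,0,0],"yaw":0}]' | head -1
python3 -m pendant '[{"offset":[0,0,0],"yaw":0},{"offset":[0,0,0],"yaw":0},{"offset":[0,0,0],"yaw":0},{"offset":[0,0,0],"yaw":0},{"offset":[0,0,0],"yaw":0},{"offset":[0,0,0],"yaw":0},{"offset":[0,0,0],"yaw":0},{"offset":[0,0,0],"yaw":0}]' | head -1
python3 -m pendant '[{"offset":[0,0,0],"yaw":0},{"offset":[0,0,0],"yaw":0},{"offset":[0,0,0],"yaw":0},{"offset":[0,0,0],"yaw":0},{"offset":[0,0,0],"yaw":0},{"offset":[0,0,0],"yaw":0},{"offset":[0,0,0],"yaw":0},{"offset":[0,0,0],"yaw":0}]' | head -1
python3 -m pendant '[{"offset":[0,0,0],"yaw":0},{"offset":[0,0,0],"yaw":0},{"offset":[0,0,0],"yaw":0},{"offset":[0,0,0],"yaw":0},{"offset":[0,0,0],"yaw":0},{"offset":[0,0,0],"yaw":0},{"offset":[0,0,0],"yaw":0},{"offset":[0,0,0],"yaw":0}]'
```

```text
time_s: 12.7
time_s: 13.7
time_s: 14.7
time_s: 15.7
time_s: 16.7
eef_pos: [0.5107, -0.2168, 0.1103]
ee_rot: [[-0.063, 0.998, 0.0], [0.998, 0.063, 0.0], [0.0, 0.0, -1.0]]
contact_force: [-0.2, 0.1, -0.3]
grip_width: 0.0004
```

```bash
python3 -m pendant '[{"offset":[0,0,0.01],"yaw":0},{"offset":[0,0,0.017],"yaw":0},{"offset":[0,0,0.021],"yaw":0},{"offset":[0,0,0.025],"yaw":0},{"offset":[0,0,0.029],"yaw":0},{"offset":[0,0,0.031],"yaw":0},{"offset":[0,0,0.033],"yaw":0},{"offset":[0,0,0.033],"yaw":0}]'
```

```text
time_s: 17.7
eef_pos: [0.5108, -0.2169, 0.0774]
ee_rot: [[-0.063, 0.998, 0.0], [0.998, 0.063, -0.0], [-0.0, 0.0, -1.0]]
contact_force: [1.0, -0.3, 1.4]
grip_width: 0.0001
```

```bash
python3 -m pendant '[{"offset":[0,0,0.001],"yaw":0},{"offset":[0,0,0.002],"yaw":0},{"offset":[0,0,0.003],"yaw":0},{"offset":[0,0,0.003],"yaw":0},{"offset":[0,0,0.003],"yaw":0},{"offset":[0,0,0.003],"yaw":0},{"offset":[0,0,0.003],"yaw":0},{"offset":[0,0,0.003],"yaw":0}]'
```

```text
time_s: 18.7
eef_pos: [0.5113, -0.2172, 0.0763]
ee_rot: [[-0.063, 0.998, 0.001], [0.998, 0.063, -0.001], [-0.001, 0.001, -1.0]]
contact_force: [-4.3, 3.7, 16.9]
grip_width: 0.0
```

Green is at its stop. I'll lift well clear and look.

```bash
python3 -m pendant '[{"offset":[0,0,-0.01],"yaw":0},{"offset":[0,0,-0.03],"yaw":0},{"offset":[0,0,-0.06],"yaw":0},{"offset":[0,-0.03,-0.09],"yaw":0},{"offset":[0,-0.06,-0.11],"yaw":0},{"offset":[0,-0.08,-0.12],"yaw":0},{"offset":[0,-0.08,-0.12],"yaw":0},{"offset":[0,-0.08,-0.12],"yaw":0}]'
python3 - <<'E'
from cell import r,cams
import cv2,numpy as np
from h import *
o=[]
for n,a,b,c,d in(("scene",0,420,0,560),("scene",160,270,230,377),("side",180,255,270,370),("side",180,330,210,410)):
    s=cams.snapshot(n); np.savez(f"pics/{n}7.npz",**s); o.append(cv2.resize(s["frame"][a:b,c:d],(400,300)))
cv2.imwrite("pics/m7.png",np.vstack([np.hstack(o[:2]),np.hstack(o[2:])]))
s=dict(np.load("pics/scene7.npz")); W=pts(s)
for k,(a,b,c,d) in {"gas":(.40,.60,-.30,-.05),"fan":(.45,.64,.07,.23)}.items():
    reg=(W[...,0]>a)&(W[...,0]<b)&(W[...,1]>c)&(W[...,1]<d)&(W[...,2]>.03)&(W[...,2]<.085); P=W[reg]; c0,nn,i=ransac(P); print(k,box(P[i]))
    for col in(("blue","green") if k=="gas" else ("red",)):
        Q=W[reg&mask(s,col)]; c1,n1,i1=ransac(Q); print("  ",col,box(Q[i1]),n1.round(3),((c1-c0)@nn).round(4))
E
python3 go.py
```

```text
time_s: 19.7
eef_pos: [0.4313, -0.2219, 0.1943]
ee_rot: [[-0.063, 0.998, 0.0], [0.998, 0.063, 0.0], [0.0, 0.0, -1.0]]
contact_force: [0.3, 0.4, 0.1]
grip_width: -0.0
gas (array([ 508.7, -166.3]), array([117.3, 188.4]), 4.7)
   blue (array([ 509.6, -166.8]), array([26.7, 27.9]), 2.9) [-0.313  0.105  0.944] 0.0129
   green (array([ 515.4, -211.9]), array([27.2, 23.7]), 6.3) [-0.286  0.161  0.944] 0.0049
fan (array([539. , 143.7]), array([ 98.2, 117.1]), 81.8)
   red (array([544.6, 142.7]), array([27.5, 52.9]), 78.6) [-0.035  0.018  0.999] 0.0131
t 19.9 pos [ 0.4312 -0.2216  0.1937] xang 93.7 z [-0.001  0.001 -1.   ] F [-0.26 -0.63 -0.72] gw 0.0001
```

View pics/m7.png

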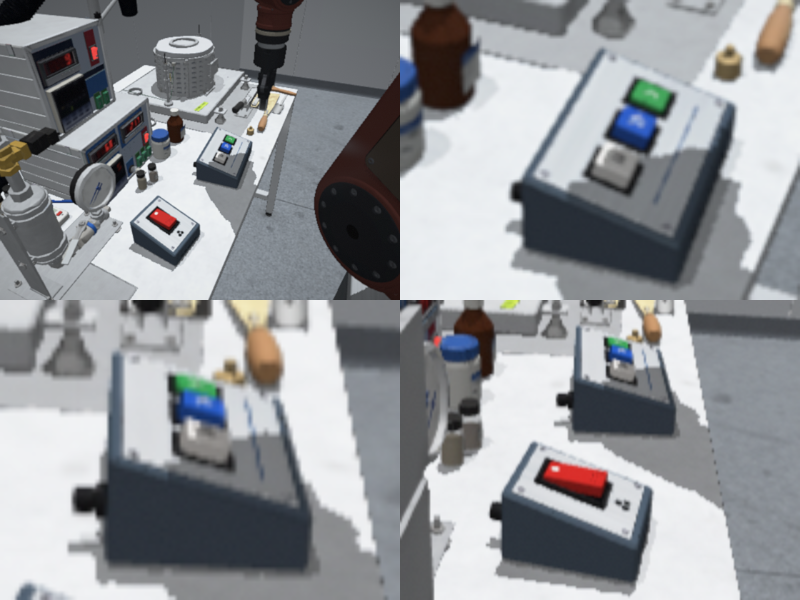

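Green is in, blue and white are out, the rocker is on, and the vials, jar and weight haven't been disturbed. The arm is clear, so I'm handing in.

```bash
python3 -c "
from cell import r
print(r.hand_in())"
```

```text
the job is handed in; nothing more can be done
None
```

The gas line is on and the job is handed in at about 20 s; no verdict was reported. With the fingers closed and pointing down, I pressed the dot end of the rocker first. Blue went to its stop by 9.5 s. Green's press began after 16.7 s, so the line purged for about 7 s.

**Keys and rocker:** the last pictures show green latched in, with its top about 5 mm above the face. Blue is out again at about 13 mm, and white is also out. The rocker is on, its top nearly level at about 2° to the horizontal.

**Consoles and loose things:** both consoles measure within 1 mm of where they started. I checked the vials, jar and weight only by eye in the pictures, and they look unmoved.

**Forces:** the highest force read was 18 N, from the fingertips at the firm stops, and it was back to about zero once the tool was clear. I read it only at the end of each move, so a brief higher peak would not have shown.

**Disagreements:** the camera depths read about 3 mm high on the work surface, so I found the contact heights by feel. A mid-job measurement put the gas console about 2 mm off its start in y; the final one agreed with the start, so I took that as noise.

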